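# Pry the retaining clip off the study turntable

## Robot

A 6-joint arm with a two-finger parallel gripper is mounted at the origin on the work surface. World frame = base frame: x ahead of the robot, y to its left, z up, the work surface at z = 0. Lengths are in m, angles in rad, forces in N, time in s.
With the tool pointing down it reaches from about 0.375 to 0.9 m from the base axis. Payload 3.1 kg.
Tool frame: the origin (TCP) lies between the finger pads; the fingertips stand 19 mm ahead of it and the grasp point (between the pads) is the TCP; z points along the fingers, y is the direction in which the jaws open and shut (so a half turn about z gives the same grasp; the last joint's range is limited). The gripper opens to 87 mm and grips with 3 to 60 N. Pads are 19 mm wide; open, the fingers measure 117 mm over their backs; the gripper's body (75 mm by 190 mm) begins 51 mm behind the grasp point.
Start: joints at [-1.317, 0.527, 1.433, -0, 1.181, -0.178], TCP at [0.262, -0.568, 0.242] pointing down, gripper open.
Joint ranges: [-3.08, 3.08], [-0.75, 2.2], [0.22, 2.44], [-1.43, 4.57], [0, 2.65], [-2.85, 2.85]. Speed limits (rad/s): [2.79, 2.79, 3.14, 3.14, 3.14, 3.14].

## Interface

Orientations are given as a unit quaternion [x, y, z, w].
In Python, from rig import robot gives the robot as it stands.
- The arm moves only by the tool apply_moves, never from a script. Its argument "series" is a list of rows, each a list of 7 numbers: the shift along the tool's x, y, z in cm, then the turn, a rotation vector about the tool's x, y, z in degrees, then the opening, from 0 (shut) to 1 (fully open). In form: [[dx, dy, dz, rx, ry, rz, grip], ...]. A call has 1 to 5 rows; each row is the pose to reach, as a shift and turn from the pose commanded when the call began, along the tool's axes at that moment; what a row does not reach only later rows make up. A row lasts 1/12 s, in which the tool goes at most 41.7 mm and 7.16 degrees, less where a joint would pass 70% of its speed; a pose out of reach is approached as far as the arm can. A call with a gripper value outside its range is refused whole. The fingers move at their own pace and stop on an object; "newtons" is the grip in N (left out, the last holds). Time passes only in rows, so rows that repeat a pose let the fingers close. It gives the time, the measured TCP pose, the force and the opening at its end, in the units of the state.
- robot.get_obs(): the state, without advancing time (a new reading comes with each control period).
- robot.camera(name): name is "scene" or "top" or "wrist"; returns the picture (384x512x3 uint8, red, green, blue); there is no depth.
- robot.camera_params(name): a dict with "mtx" (3x3 intrinsics, pixels), "D" ([k1, k2, p1, p2, k3] as OpenCV has them; the pictures are not rectified), "origin" and "rotation" of the camera in the world. Camera axes: x right, y down, z forward; pixel columns grow to the right and rows downward; lengths in m; the calibration is good to about 2 mm. A picture is of the moment at which its call begins: read the wrist's pose just before it. camera_params takes no time and is no camera call; for the wrist camera it gives the pose at the moment of the call.
- robot.hand_in(): hands the job in, once; it reports no verdict.
The state is a dict: "time": time; "q": joint angles; "joint_velocities": joint speeds; "joint_torque": joint torques, N m; "position": TCP position; "tool_rot": TCP orientation; "ft_force": force on the tool from outside, world axes, zero at the start; "moment": the same for the moment, N m; "grip_width": finger opening in m.
Only numpy, scipy, OpenCV 4.12 (cv2) and the standard library are available. Lean on these libraries where they do the work, as an engineer would, in place of code of your own. Each camera call takes 0.05 s, during which the arm holds its last target. There are 200 camera calls.

## Task

With the hooked pick from its cradle, pry the sprung retaining clip out of the groove of the turntable's spindle: hook the clip's red eye and pull the clip sideways clear of the spindle, and leave it lying flat on the green turntable disc. Then lay the pick back in the notches of its cradle and let go. Do not touch the clip with the gripper, and leave everything else on the desk where it is.

Things in the scene. Friction and masses are not known exactly. Their poses are not given: they have to be found in the camera images.
- stand: Turntable fixed to the desk: wooden base 160 x 160 x 26 mm, origin under its centre. On it a round green disc with a brass rim, 170 mm across, flat top 45 mm above the desk; it does not turn. In the middle the spindle: a groove 22 mm in diameter and 9 mm high just above the disc, over it a brass head 36 mm in diameter, top 64 mm above the desk (66 with its pin).
- spindle (a point): Point on the spindle's axis at the top face of the green disc (45 mm above the desk).
- clip_eye (a point): Middle of the clip's pull eye, a raised red ring with a vertical through hole 17 mm across; outside 23 mm across, 14 mm high above the disc, 41 mm from the clip's origin along its -x. The point is half-way up (7 mm above the disc). The pick's tip goes in from above and comes out upwards.
- pick_handle (a point): Centre of the pick's wooden handle (loose, 70 g): 110 mm long (x), square, 14 mm wide and high. x points along it to the hook, z up. A 6 mm steel shank runs on along +x to 88 mm from this point and is there bent straight down (-z), its tip 38 mm below the handle's axis. In the cradle the axis lies 50 mm above the desk; grip the middle from above.
- pick_tip (a point): End of the pick's tip: 88 mm along +x and 38 mm along -z from pick_handle; the tip is a 6 mm round bar.
- cradle: Black cradle of the pick, fixed: base 110 x 70 x 8 mm, origin under its centre, x along the pick. Two notched posts, 10 mm thick, at 42 mm to either side along x: notch floor 43 mm up, 18 mm wide, with flared guides that widen to 36 mm at the top, 63 mm above the desk.
- cradle_seat (a point): Where the middle of the pick's handle belongs in the cradle, 50 mm above the desk; same axes as the cradle.
- cast_tray: Small wooden tray with six red casts, 150 x 120 mm, 26 mm high, fixed to the desk; origin under its centre. It stands on the side opposite to the cradle.
- cast_a: Red cast in a gilt rim, loose disc 40 mm across, 14 mm high; origin at its underside. Leave alone.
- cast_b: Red cast in a gilt rim, loose disc 32 mm across, 14 mm high; origin at its underside. Leave alone.
- dish: Glass cup, 60 mm across, 45 mm high; origin at its underside. Leave alone.
- brush: Small brush lying on the desk. Leave alone.
- loupe: Black magnifier, 42 mm across, 31 mm high; origin at its underside. Leave alone.
- clip: Sprung steel clip, 46 g, 5.5 mm thick, flat on the disc round the spindle's groove; origin at its underside, on the spindle's axis when in place. x points from the pull eye to the open mouth, z up. Two sprung jaws reach to 15 mm on the +x side. Pulled along its -x it resists with 7 to 15 N, snaps off within 16 mm and is clear after 26 mm (the tip first has 5 mm of play in the eye). It can turn.
- pick: The whole pick; origin and axes as pick_handle.
There are look-alikes about, which are no part of the job. What is shaped like the clip but turquoise or yellow is not meant. Leave any purple look-alike of the stand alone.

How it is judged:
On the way, in this order (a step that is already met when the one before it is completed fails the run):
1. the pick's tip is in the eye of the clip, the clip still on the spindle (horizontal distance between pick_tip and clip_eye below 0.009 m and z of pick_tip in the frame of clip_eye between -0.011 and 0.006 m and horizontal distance between clip and spindle below 0.006 m), for 0.1 s.
2. the clip has been pulled clear of the spindle with the pick's tip in its eye (horizontal distance between clip and spindle above 0.024 m and horizontal distance between pick_tip and clip_eye below 0.011 m), for 0.05 s.
At the end, for the whole second after the job is handed in: The clip lies flat (0.15 rad) and still on the green disc, its origin 24 to 80 mm from the spindle's axis; the pick lies still in both notches of its cradle, the handle's middle within 15 mm lengthwise, 6 mm sideways, 5 mm in height and 0.15 rad of its seat (horizontal distance between clip and spindle between 0.024 and 0.08 m and z of clip in the frame of stand between 0.041 and 0.05 m and angle between clip's own z axis and vertical below 0.15 rad and linear speed of each of clip, pick below 0.02 m/s and x of pick_handle in the frame of cradle_seat between -0.015 and 0.015 m and y of pick_handle in the frame of cradle_seat between -0.006 and 0.006 m and z of pick_handle in the frame of cradle_seat between -0.005 and 0.005 m and angle between the x axis of pick_handle and the x axis of cradle_seat, either way round below 0.15 rad); the robot touches nothing.
It fails at once if the gripper or arm touches the clip (contact force between any of the fingers, the arm and clip above 0.5 N).
It fails at once if a cast, the glass, the brush or the magnifier is pushed more than 20 mm from its place (distance of any of cast_a, cast_b, dish, brush, loupe from where it was at the start of the episode above 0.02 m).
It also fails if it takes over 48 s, if anything falls off the work surface, if the arm or the gripper's body presses on something with over 40 N, if the wrist force passes 120 N, or if a joint passes its speed limit or range.

## Working session

There is one attempt and no reset: what is moved stays moved. The work goes in short steps, Python scripts to look and compute and a tool call to move; the robot and the scene stay as the last step left them, time stands still between calls to the robot, and variables do not carry over. Pictures are saved under pics/ and viewed, about 8 in all and at most 12, crops included, and the job is handed in when it is done.

Besides the shell and the picture viewer there is one more tool, called after "Emit:" as name(argument=value, ...) on one line, values as JSON. apply_moves: Moves the arm, as the interface text tells. Its arguments: {"type":"object","properties":{"series":{"type":"array"},"newtons":{"type":"number"}},"required":["series"]}

```bash
ls; mkdir -p pics; python3 - <<'E'
from rig import robot
import cv2,numpy as np
for n in ("top","scene"):
    cv2.imwrite(f"pics/{n}0.png",robot.camera(n)[...,::-1])
    p=robot.camera_params(n);print(n,p)
o=robot.get_obs();print(o)
E
```

```text
pics
top {'mtx': array([[495.38528892,   0.        , 266.69279321],
       [  0.        , 495.38528892, 188.34369162],
       [  0.        ,   0.        ,   1.        ]]), 'D': array([-0.12489731,  0.        ,  0.        ,  0.        ,  0.        ]), 'origin': array([ 2.81969750e-01, -9.46559983e-04,  1.48326335e+00]), 'rotation': array([ 0.71002002, -0.69937272,  0.06128754, -0.05471019])}
scene {'mtx': array([[396.44784074,   0.        , 243.24562037],
       [  0.        , 396.44784074, 192.21824712],
       [  0.        ,   0.        ,   1.        ]]), 'D': array([-0.01702335,  0.        ,  0.        ,  0.        ,  0.        ]), 'origin': array([1.16804933, 0.21800097, 0.72192535]), 'rotation': array([ 0.53955379,  0.74346321, -0.32292172, -0.22774048])}
{'time': 0.1, 'q': array([-1.31750838e+00,  5.28371231e-01,  1.43376237e+00,  1.16638343e-05,
        1.18138259e+00, -1.78496753e-01]), 'joint_velocities': array([ 0.00090666, -0.00093958, -0.00226161,  0.00027449, -0.0006748 ,
       -0.00071188]), 'joint_torque': array([-3.00750912e-05, -4.40985167e+01, -1.77151895e+01,  6.34478847e-02,
        5.34001691e-02, -4.44109151e-05]), 'position': array([ 0.26143358, -0.56702204,  0.24067441]), 'tool_rot': array([ 9.76785648e-01,  2.14216881e-01, -3.05680971e-05, -9.61296709e-04]), 'ft_force': array([ 0.41471533, -0.56745964,  0.07745564]), 'moment': array([ 0.01807682,  0.02384754, -0.01725296]), 'grip_width': 0.08655944049725363}
```

View pics/top0.png

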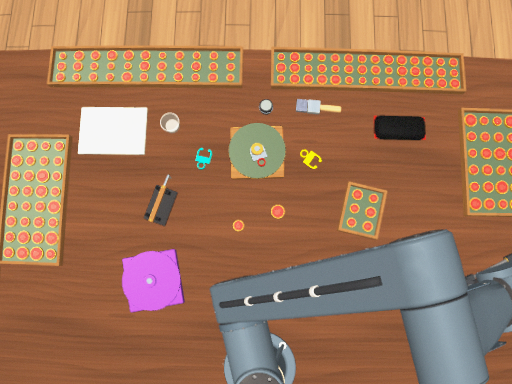

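View pics/scene0.png

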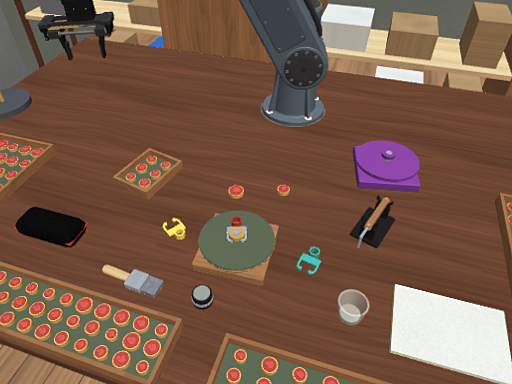

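The top view shows the green stand at (257,151) with its red eye at (261,162), and the cradle with the pick at (161,204), hook toward (167,177). The turquoise clip (204,158), yellow clip (311,158) and purple stand (152,280) are look-alikes. The one meant is the steel clip on the green disc with the red eye. I'll confirm that in a crop and measure.

```bash
cat > h.py <<'E'
import numpy as np,cv2
from scipy.spatial.transform import Rotation as R
from rig import robot
def ray(p,uv):
    n=cv2.undistortPoints(np.array([[uv]],float),p['mtx'],p['D'])[0,0]
    return p['origin'],R.from_quat(p['rotation']).apply([n[0],n[1],1])
def onz(p,uv,z):
    o,d=ray(p,uv); return o+d*(z-o[2])/d[2]
def proj(p,X):
    r=R.from_quat(p['rotation']).inv()
    return cv2.projectPoints(np.atleast_2d(np.array(X,float)),r.as_rotvec(),r.apply(-p['origin']),p['mtx'],p['D'])[0][:,0]
def blobs(m,amin=4):
    n,l,s,c=cv2.connectedComponentsWithStats(m.astype(np.uint8))
    return [(c[i].round(2),s[i,4],l==i) for i in range(1,n) if s[i,4]>=amin]
E
python3 - <<'E'
from h import *
im=cv2.imread('pics/top0.png');sc=cv2.imread('pics/scene0.png')
p=robot.camera_params('top');ps=robot.camera_params('scene')
a=cv2.resize(im[115:190,220:295],(400,400),interpolation=2);b=cv2.resize(im[165:240,125:200],(400,400),interpolation=2)
c=cv2.resize(sc[200:290,190:290],(400,360));
cv2.imwrite('pics/crop1.png',np.hstack([a,b]))
def hsv(i):return cv2.cvtColor(i,cv2.COLOR_BGR2HSV).astype(int)
for nm,i,q,x0,y0,x1,y1 in (('top',im,p,228,122,290,180),('scene',sc,ps,196,210,278,272)):
    h=hsv(i);H,S,V=h[...,0],h[...,1],h[...,2]
    w=np.zeros(H.shape,bool);w[y0:y1,x0:x1]=1
    for name,m,z in (('red',((H<6)|(H>172))&(S>150)&(V>90),.057),('green',(H>35)&(H<85)&(S>30)&(V<140),.045),('brass',(H>15)&(H<30)&(S>120)&(V>170),.064)):
        for cc,ar,_ in blobs(m&w,5): print(nm,name,cc,ar,onz(q,cc,z).round(4))
        if name=='green':
            pts=cv2.convexHull(np.argwhere(m&w)[:,::-1].astype(np.float32)); e=cv2.fitEllipse(pts);print(e,onz(q,e[0],.045).round(4))
E
```

```text
top red [261.15 161.67] 27 [0.5978 0.0049 0.057 ]Traceback (most recent call last):
  File "<stdin>", line 14, in <module>
cv2.error: OpenCV(4.12.0) /io/opencv/modules/imgproc/src/shapedescr.cpp:361: error: (-201:Incorrect size of input array) There should be at least 5 points to fit the ellipse in function 'fitEllipseNoDirect'
```

View pics/crop1.png

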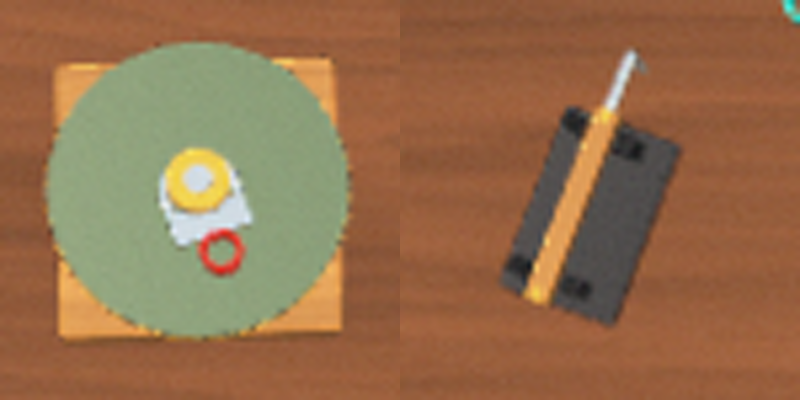

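The crop confirms it: steel clip with the red ring eye on the green disc, and the pick in the black cradle.

```bash
cat >> h.py <<'E'
def hsv(i):
    h=cv2.cvtColor(i,cv2.COLOR_BGR2HSV).astype(int);return h[...,0],h[...,1],h[...,2]
E
python3 - <<'E'
from h import *
im=cv2.imread('pics/top0.png');p=robot.camera_params('top')
H,S,V=hsv(im)
print('disc px',im[140,240],H[140,240],S[140,240],V[140,240],'handle',H[204,157],S[204,157],V[204,157],'black',H[210,168],S[210,168],V[210,168])
w=np.zeros(H.shape,bool);w[118:184,225:292]=1
g=max(blobs(w&(H>35)&(H<90)&(S>25)),key=lambda b:b[1])
e=cv2.fitEllipse(cv2.convexHull(np.argwhere(g[2])[:,::-1].astype(np.float32)));sp=onz(p,e[0],.045);print('spindle',e,sp)
w[:]=0;w[135:175,240:275]=1
for c,a,_ in blobs(w&(H>18)&(H<32)&(S>120)&(V>150),10):print('head',c,a,onz(p,c,.064))
r=max(blobs(w&((H<6)|(H>172))&(S>130)),key=lambda b:b[1]);ey=onz(p,r[0],.057);print('eye',r[:2],ey,'dist',np.hypot(*(ey-sp)[:2]))
d=(sp-ey)[:2];print('clip yaw',np.degrees(np.arctan2(d[1],d[0])))
w[:]=0;w[180:228,140:180]=1
hd=max(blobs(w&(H>8)&(H<28)&(S>100)&(V>175)),key=lambda b:b[1])
pts=np.array([onz(p,q[::-1],.057)[:2] for q in np.argwhere(hd[2])])
(c,s,a)=cv2.minAreaRect(pts.astype(np.float32)*1000);u,sv,vt=np.linalg.svd(pts-pts.mean(0))
print('handle',hd[1],pts.mean(0),c,s,a,'yaw',np.degrees(np.arctan2(vt[0,1],vt[0,0])))
bk=max(blobs(w&(V<80)),key=lambda b:b[1])
pts=np.array([onz(p,q[::-1],.008)[:2] for q in np.argwhere(bk[2])])
print('cradle',bk[1],cv2.minAreaRect(pts.astype(np.float32)*1000))
E
```

```text
disc px [125 164 147] 43 61 164 handle 15 151 224 black 0 13 79
spindle ((256.6492614746094, 150.01268005371094), (54.19199752807617, 55.56316375732422), 93.33980560302734) [0.63583582 0.01894776 0.045     ]
head [256.78 148.47] 85 [0.63583932 0.01838382 0.064     ]
eye (array([261.21, 161.54]), np.int32(28)) [0.59820082 0.00472592 0.057     ] dist 0.04023249993261926
clip yaw 20.701011914762077
handle 173 [0.4698778  0.30772051] (470.1282653808594, 307.71014404296875) (13.693008422851562, 111.53546142578125) 71.85090637207031 yaw 161.5189459562921
cradle 207 ((466.2891845703125, 291.7945861816406), (36.51986312866211, 105.75587463378906), 72.36903381347656)
```

Emit:
apply_moves(series=[[11.1, -14.2, 1, 0, 0, 0, 1], [11.1, -14.2, 1, 0, 0, 0, 1], [11.1, -14.2, 1, 0, 0, 0, 1], [11.1, -14.2, 1, 0, 0, 0, 1], [11.1, -14.2, 1, 0, 0, 0, 1]])

```text
time: 0.52
position: [0.3025, -0.3848, 0.2303]
tool_rot: [0.977, 0.215, -0.0, -0.004]
ft_force: [-0.7, -0.1, 0.0]
grip_width: 0.087
```

Emit:
apply_moves(series=[[11.1, -14.2, 1, 0, 0, 0, 1], [11.1, -14.2, 1, 0, 0, 0, 1], [11.1, -14.2, 1, 0, 0, 0, 1], [11.1, -14.2, 1, 0, 0, 0, 1], [11.1, -14.2, 1, 0, 0, 0, 1]])

```text
time: 0.93
position: [0.343, -0.211, 0.2208]
tool_rot: [0.976, 0.216, -0.001, -0.003]
ft_force: [-0.3, 0.8, -0.5]
grip_width: 0.0872
```

Emit:
apply_moves(series=[[11.1, -14.2, 1, 0, 0, 0, 1], [11.1, -14.2, 1, 0, 0, 0, 1], [11.1, -14.2, 1, 0, 0, 0, 1], [11.1, -14.2, 1, 0, 0, 0, 1], [11.1, -14.2, 1, 0, 0, 0, 1]])

```text
time: 1.35
position: [0.3852, -0.0371, 0.2112]
tool_rot: [0.976, 0.216, -0.0, -0.001]
ft_force: [0.5, -0.7, 0.1]
grip_width: 0.087
```

Emit:
apply_moves(series=[[11.1, -14.2, 1, 0, 0, 0, 1], [11.1, -14.2, 1, 0, 0, 0, 1], [11.1, -14.2, 1, 0, 0, 0, 1], [11.1, -14.2, 1, 0, 0, 0, 1], [11.1, -14.2, 1, 0, 0, 0, 1]])

```text
time: 1.77
position: [0.4284, 0.1383, 0.2014]
tool_rot: [0.976, 0.216, 0.001, -0.001]
ft_force: [-0.2, 0.7, 0.1]
grip_width: 0.0873
```

Emit:
apply_moves(series=[[11.1, -14.0, 1, 0, 0, 0, 1], [11.1, -14.0, 1, 0, 0, 0, 1], [11.1, -14.0, 1, 0, 0, 0, 1], [11.1, -14.0, 1, 0, 0, 0, 1], [11.1, -14.0, 1, 0, 0, 0, 1]])

```text
time: 2.18
position: [0.4713, 0.313, 0.1914]
tool_rot: [0.976, 0.216, 0.002, -0.001]
ft_force: [0.8, -0.0, -0.2]
grip_width: 0.0871
```

Emit:
apply_moves(series=[[0, 0, 0, 0, 0, -7, 1], [0, 0, 0, 0, 0, -14, 1], [0, 0, 0, 0, 0, -21, 1], [0, 0, 0, 0, 0, -28, 1], [0, 0, 0, 0, 0, -35, 1]])

```text
time: 2.6
position: [0.4694, 0.3073, 0.1912]
tool_rot: [0.866, 0.501, -0.0, 0.0]
ft_force: [-0.3, -0.1, 0.2]
grip_width: 0.0869
```

Emit:
apply_moves(series=[[0, 0, 0, 0, 0, -7, 1], [0, 0, 0, 0, 0, -14, 1], [0, 0, 0, 0, 0, -21, 1], [0, 0, 0, 0, 0, -28, 1], [0, 0, 0, 0, 0, -35, 1]])

```text
time: 3.02
position: [0.4695, 0.3071, 0.1913]
tool_rot: [0.675, 0.738, -0.0, -0.0]
ft_force: [0.2, 0.3, 0.1]
grip_width: 0.0871
```

Emit:
apply_moves(series=[[0, 0, 0, 0, 0, -7, 1], [0, 0, 0, 0, 0, -14, 1], [0, 0, 0, 0, 0, -21, 1], [0, 0, 0, 0, 0, -28, 1], [0, 0, 0, 0, 0, -35, 1]])

```text
time: 3.43
position: [0.4694, 0.3071, 0.1913]
tool_rot: [0.422, 0.907, -0.0, -0.0]
ft_force: [-0.0, -0.4, 0.4]
grip_width: 0.0876
```

Emit:
apply_moves(series=[[0, 0, 0, 0, 0, -7, 1], [0, 0, 0, 0, 0, -14, 1], [0, 0, 0, 0, 0, -21, 1], [0, 0, 0, 0, 0, -28, 1], [0, 0, 0, 0, 0, -32, 1]])

```text
time: 3.85
position: [0.4694, 0.3071, 0.1913]
tool_rot: [0.156, 0.988, -0.0, -0.0]
ft_force: [0.6, 1.4, -0.3]
grip_width: 0.0868
```

```bash
python3 - <<'E'
from h import *
p=robot.camera_params('wrist');im=robot.camera('wrist')[...,::-1].copy();cv2.imwrite('pics/w1.png',im)
o=robot.get_obs();yaw=R.from_quat(o['tool_rot']).as_matrix()[:,0];print(o['position'],np.degrees(np.arctan2(yaw[1],yaw[0])),p['origin'])
H,S,V=hsv(im)
for c,a,m in sorted(blobs((H>8)&(H<28)&(S>90)&(V>160),150),key=lambda b:-b[1])[:3]:
    pts=np.array([onz(p,q[::-1],.057)[:2] for q in np.argwhere(m)])
    u,s,vt=np.linalg.svd(pts-pts.mean(0),full_matrices=False);print(c,a,pts.mean(0),cv2.minAreaRect(pts.astype(np.float32)*1000),np.degrees(np.arctan2(vt[0,1],vt[0,0])))
E
```

```text
[0.46944994 0.30709701 0.19127974] 162.06399363939454 [0.3983542  0.3294308  0.33543515]
[241.95 125.51] 98463 [0.40179112 0.31637606] ((407.46527099609375, 312.3470764160156), (575.0408935546875, 262.399658203125), 71.49456024169922) 72.17433154436802
[318.96 296.58] 5895 [0.62109831 0.34502307] ((630.7018432617188, 387.1051330566406), (367.8584289550781, 48.93342208862305), 71.71176147460938) 68.12030288832244
[499.81 113.19] 2226 [0.47194456 0.58121379] ((489.1820068359375, 589.2319946289062), (28.367971420288086, 268.1930847167969), 89.84447479248047) -0.3507234061970603
```

View pics/w1.png

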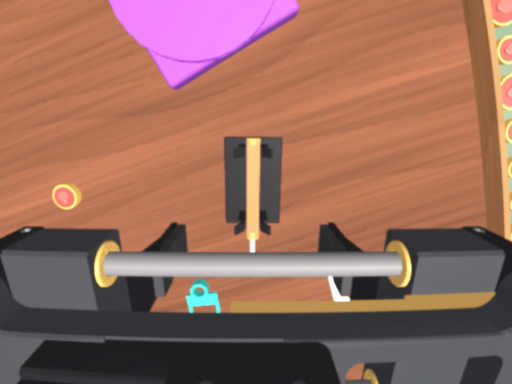

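The wrist view shows the handle from (253,138) to (253,240), aligned with the tool, with the shank continuing below it toward the fingers.

```bash
python3 - <<'E'
from h import *
p=robot.camera_params('wrist');im=cv2.imread('pics/w1.png')
H,S,V=hsv(im);w=np.zeros(H.shape,bool);w[125:242,226:280]=1
m=max(blobs(w&(V>185)&(S>80)&(H>8)&(H<30)),key=lambda b:b[1]);print(m[:2])
pts=np.array([onz(p,q[::-1],.057)[:2] for q in np.argwhere(m[2])])
print(cv2.minAreaRect(pts.astype(np.float32)*1000))
m=max(blobs(w&(V<110)&(S<80)),key=lambda b:b[1])
E
```

```text
(array([252.77, 195.95]), np.int32(1676))
((469.28045654296875, 306.46331787109375), (59.720947265625, 114.08561706542969), 72.13634490966797)
```

Emit:
apply_moves(series=[[0, 0, 3.5, 0, 0, 0, 1], [0, 0, 7, 0, 0, 0, 1], [0, 0, 10, 0, 0, 0, 1], [0, 0, 12, 0, 0, 0, 1], [0, 0, 14.1, 0, 0, 0, 1]])

```text
time: 4.32
position: [0.4691, 0.3071, 0.0489]
tool_rot: [0.16, 0.987, -0.0, -0.001]
ft_force: [-0.2, -0.0, -0.4]
grip_width: 0.087
```

Emit:
apply_moves(series=[[0, 0, 0, 0, 0, 0, 0], [0, 0, 0, 0, 0, 0, 0], [0, 0, 0, 0, 0, 0, 0], [0, 0, 0, 0, 0, 0, 0], [0, 0, 0, 0, 0, 0, 0]], newtons=40)

```text
time: 4.73
position: [0.4703, 0.3081, 0.0521]
tool_rot: [0.159, 0.987, 0.001, 0.001]
ft_force: [0.5, 0.9, -0.4]
grip_width: 0.0616
```

Emit:
apply_moves(series=[[0, 0, 0, 0, 0, 0, 0], [0, 0, 0, 0, 0, 0, 0], [0, 0, 0, 0, 0, 0, 0]])

```text
time: 4.98
position: [0.4696, 0.3078, 0.0512]
tool_rot: [0.159, 0.987, 0.0, 0.0]
ft_force: [0.2, 0.1, 0.3]
grip_width: 0.0416
```

Emit:
apply_moves(series=[[0, 0, 0, 0, 0, 0, 0], [0, 0, 0, 0, 0, 0, 0], [0, 0, 0, 0, 0, 0, 0], [0, 0, 0, 0, 0, 0, 0], [0, 0, 0, 0, 0, 0, 0]])

```text
time: 5.4
position: [0.4693, 0.3077, 0.0505]
tool_rot: [0.159, 0.987, -0.0, -0.0]
ft_force: [-0.1, 0.4, 0.2]
grip_width: 0.0134
```

Emit:
apply_moves(series=[[0, 0, 0, 0, 0, 0, 0], [0, 0, 0, 0, 0, 0, 0]])

```text
time: 5.57
position: [0.4693, 0.3077, 0.0505]
tool_rot: [0.159, 0.987, -0.0, -0.0]
ft_force: [-0.2, 0.6, 0.4]
grip_width: 0.0137
```

Emit:
apply_moves(series=[[0, 0, -1, 0, 0, 0, 0], [0, 0, -3, 0, 0, 0, 0], [0, 0, -5, 0, 0, 0, 0], [0, 0, -7.0, 0, 0, 0, 0], [0, 0, -8, 0, 0, 0, 0]])

```text
time: 5.98
position: [0.4704, 0.3082, 0.1333]
tool_rot: [0.159, 0.987, 0.001, 0.002]
ft_force: [0.1, 0.2, -0.3]
grip_width: 0.013
```

Emit:
apply_moves(series=[[-1.5, -3, 0, 0, 0, 0, 0], [-3, -6, 0, 0, 0, 0, 0], [-4.5, -9, 0, 0, 0, 0, 0], [-6, -12, 0, 0, 0, 0, 0], [-7.5, -15.2, 0, 0, 0, 0, 0]])

```text
time: 6.4
position: [0.493, 0.1387, 0.1309]
tool_rot: [0.158, 0.987, 0.0, 0.0]
ft_force: [0.5, -0.2, 0.7]
grip_width: 0.0136
```

Emit:
apply_moves(series=[[-1.6, -3.3, 0, 0, 0, 0, 0], [-3.2, -6.6, 0, 0, 0, 0, 0], [-4.8, -9.9, 0, 0, 0, 0, 0], [-6.4, -13, 0, 0, 0, 0, 0], [-7.4, -15, 0, 0, 0, 0, 0]])

```text
time: 6.82
position: [0.517, -0.0291, 0.1309]
tool_rot: [0.16, 0.987, -0.0, 0.001]
ft_force: [0.8, 0.2, -0.2]
grip_width: 0.0136
```

Emit:
apply_moves(series=[[0, 0, 0, 0, 0, -7, 0], [0, 0, 0, 0, 0, -14, 0], [0, 0, 0, 0, 0, -21, 0], [0, 0, 0, 0, 0, -28, 0], [0, 0, 0, 0, 0, -34, 0]])

```text
time: 7.23
position: [0.516, -0.026, 0.1307]
tool_rot: [-0.14, 0.99, 0.0, -0.0]
ft_force: [0.1, -0.5, -0.5]
grip_width: 0.0139
```

Emit:
apply_moves(series=[[0, 0, 0, 0, 0, -5, 0], [0, 0, 0, 0, 0, -5, 0], [0, 0, 0, 0, 0, -5, 0], [0, 0, 0, 0, 0, -5, 0]])

```text
time: 7.57
position: [0.5161, -0.0257, 0.1306]
tool_rot: [-0.179, 0.984, 0.0, -0.0]
ft_force: [-0.9, -0.1, 0.3]
grip_width: 0.0136
```

```bash
python3 - <<'E'
from h import *
ims=[robot.camera(n)[...,::-1].copy() for n in ('top','scene')]
o=robot.get_obs();M=R.from_quat(o['tool_rot']).as_matrix();print(o['position'],np.degrees(np.arctan2(M[1,0],M[0,0])),M[:,2])
cv2.imwrite('pics/t2.png',ims[0]);cv2.imwrite('pics/s2.png',ims[1])
tip=o['position']-.088*M[:,0]+.038*M[:,2];print('tip',tip)
for n in('top','scene'):print(n,proj(robot.camera_params(n),[tip,[.598,.0047,.059],[.6358,.0187,.066]]))
a=cv2.resize(ims[0][130:185,225:280],(400,400),interpolation=2);b=cv2.resize(ims[1][190:270,195:275],(400,400),interpolation=2)
cv2.imwrite('pics/c2.png',np.hstack([a,b]))
E
```

```text
[ 0.51616536 -0.02576278  0.13058134] -159.32586487441657 [-4.72581541e-05  1.62022913e-05 -9.99999999e-01]
tip [0.59849667 0.00530646 0.09257795]
top [[261.00502799 158.7553735 ]
 [261.21744283 161.4595274 ]
 [256.66605497 148.31638997]]
scene [[235.59042212 209.994367  ]
 [235.75229924 220.0918659 ]
 [236.0778385  231.56954721]]
```

View pics/c2.png

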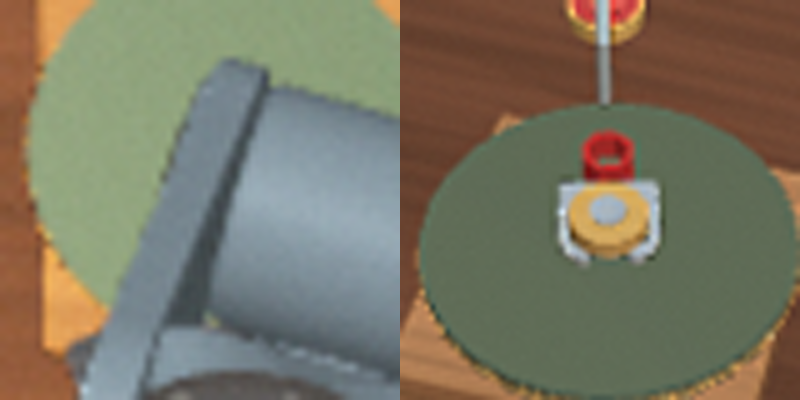

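Emit:
apply_moves(series=[[0, 0.1, 1, 0, 0, 0, 0], [0, 0.1, 2, 0, 0, 0, 0], [0, 0.1, 2.8, 0, 0, 0, 0], [0, 0.1, 2.8, 0, 0, 0, 0]])

```text
time: 8.0
position: [0.5143, -0.0245, 0.1003]
tool_rot: [-0.18, 0.984, 0.001, -0.002]
ft_force: [-0.7, -0.4, 0.1]
grip_width: 0.0136
```

```bash
python3 - <<'E'
from h import *
im=robot.camera('scene')[...,::-1].copy();cv2.imwrite('pics/s3.png',im)
o=robot.get_obs();M=R.from_quat(o['tool_rot']).as_matrix();print(o['position'],o['ft_force'])
tip=o['position']-.088*M[:,0]+.038*M[:,2];print('tip',tip)
print(proj(robot.camera_params('scene'),[tip,[.598,.0047,.059]]))
H,S,V=hsv(cv2.imread('pics/s2.png'));w=np.zeros(H.shape,bool);w[212:228,228:246]=1
for b in blobs(w&((H<6)|(H>172))&(S>130)):
    q=np.argwhere(b[2])[:,::-1];print('eye',b[:2],q.min(0),q.max(0))
c=robot.camera_params('wrist')
cv2.imwrite('pics/c3.png',cv2.resize(im[195:245,205:270],(780,600),interpolation=2))
E
```

```text
[ 0.51475662 -0.0245791   0.10098807] [ 0.04127734  0.18618781 -0.06300534]
tip [0.59693119 0.00659841 0.06273493]
[[236.66350564 218.82839178]
 [235.75229924 220.0918659 ]]
eye (array([236.35, 220.83]), np.int32(84)) [231 216] [241 225]
```

View pics/c3.png

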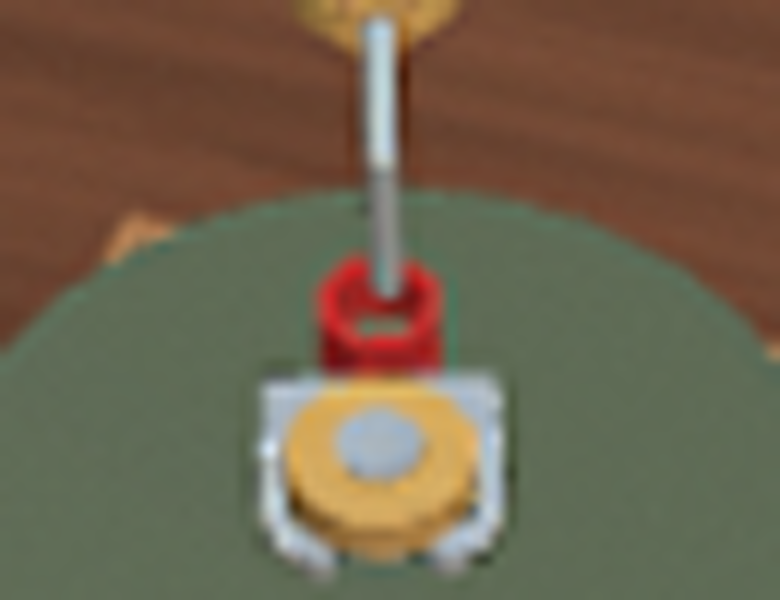

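The tip (scene 237.5,219) stands over the ring (236.7,220), about 1 mm toward +y. I'll correct that and insert.

Emit:
apply_moves(series=[[0, -0.1, 0, 0, 0, 0, 0], [0, -0.1, 0, 0, 0, 0, 0], [0, -0.1, 0.5, 0, 0, 0, 0], [0, -0.1, 1, 0, 0, 0, 0], [0, -0.1, 1.45, 0, 0, 0, 0]])

```text
time: 8.47
position: [0.5163, -0.0258, 0.0878]
tool_rot: [-0.18, 0.984, -0.0, 0.0]
ft_force: [-0.3, -0.3, -0.8]
grip_width: 0.0134
```

Emit:
apply_moves(series=[[0, 0, 0, 0, 0, 0, 0], [0, 0, 0, 0, 0, 0, 0], [0, 0, 0, 0, 0, 0, 0]])

```text
time: 8.72
position: [0.5162, -0.0258, 0.088]
tool_rot: [-0.18, 0.984, 0.0, -0.0]
ft_force: [-0.1, 0.8, -0.6]
grip_width: 0.0134
```

```bash
python3 - <<'E'
from h import *
im=robot.camera('scene')[...,::-1].copy();cv2.imwrite('pics/s4.png',im)
o=robot.get_obs();M=R.from_quat(o['tool_rot']).as_matrix();print(o['position'],o['ft_force'])
tip=o['position']-.088*M[:,0]+.038*M[:,2];print('tip',tip)
cv2.imwrite('pics/c4.png',cv2.resize(im[195:245,205:270],(780,600),interpolation=2))
E
```

```text
[ 0.51629229 -0.02579556  0.08808574] [ 0.71181181 -0.19382791 -0.54462718]
tip [0.59859383 0.00536677 0.0500941 ]
```

View pics/c4.png

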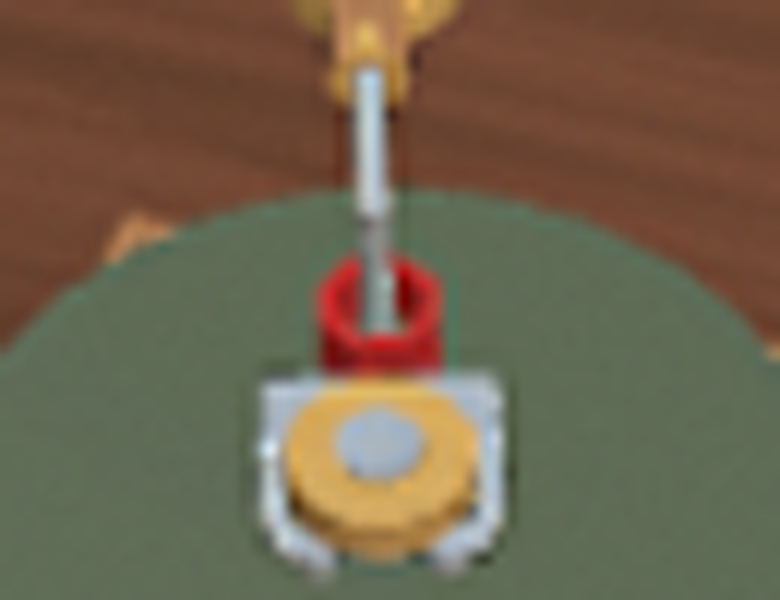

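The tip is down inside the ring and the clip is still on the spindle. Next I pull along tool +x.

Emit:
apply_moves(series=[[0, 0, 0.1, 0, 0, 0, 0], [0.3, 0, 0.1, 0, 0, 0, 0], [0.6, 0, 0.1, 0, 0, 0, 0], [0.9, 0, 0.1, 0, 0, 0, 0], [1.2, 0, 0.1, 0, 0, 0, 0]], newtons=60)

```text
time: 9.18
position: [0.5074, -0.0303, 0.0875]
tool_rot: [-0.179, 0.984, -0.001, 0.003]
ft_force: [7.4, 3.1, -2.6]
grip_width: 0.0134
```

Emit:
apply_moves(series=[[0.3, 0, 0, 0, 0, 0, 0], [0.6, 0, 0, 0, 0, 0, 0], [0.9, 0, 0, 0, 0, 0, 0], [1.2, 0, 0, 0, 0, 0, 0], [1.5, 0, 0, 0, 0, 0, 0]])

```text
time: 9.6
position: [0.4975, -0.0363, 0.0884]
tool_rot: [-0.179, 0.984, -0.003, 0.007]
ft_force: [6.2, 2.8, -1.5]
grip_width: 0.0135
```

Emit:
apply_moves(series=[[0.3, 0, 0, 0, 0, 0, 0], [0.6, 0, 0, 0, 0, 0, 0], [0.9, 0, 0, 0, 0, 0, 0], [1.1, 0, 0, 0, 0, 0, 0], [1.1, 0, 0, 0, 0, 0, 0]])

```text
time: 10.02
position: [0.4794, -0.0392, 0.0869]
tool_rot: [-0.18, 0.984, 0.0, -0.001]
ft_force: [-0.1, -0.2, -0.1]
grip_width: 0.0133
```

```bash
python3 - <<'E'
from h import *
im=robot.camera('scene')[...,::-1].copy();cv2.imwrite('pics/s5.png',im)
o=robot.get_obs();M=R.from_quat(o['tool_rot']).as_matrix();print(o['position'],o['ft_force'])
tip=o['position']-.088*M[:,0]+.038*M[:,2];print('tip',tip)
cv2.imwrite('pics/c5.png',cv2.resize(im[185:245,200:278],(780,600),interpolation=2))
E
```

```text
[ 0.47975872 -0.03924895  0.08691715] [ 0.94618234 -0.02773424 -0.68420361]
tip [ 0.56201108 -0.00810036  0.0488079 ]
```

View pics/c5.png

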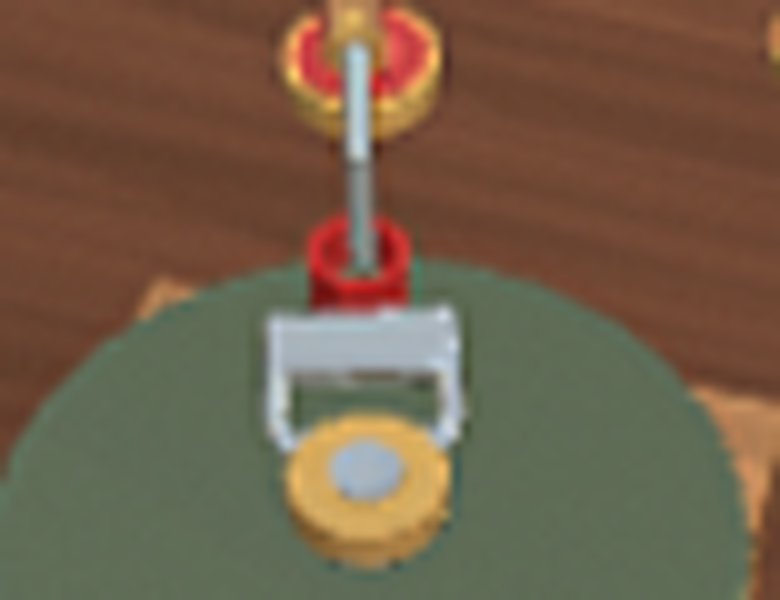

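```bash
python3 - <<'E'
from h import *
p=robot.camera_params('scene')
for f,y0 in(('s2',212),('s5',202)):
    H,S,V=hsv(cv2.imread(f'pics/{f}.png'));w=np.zeros(H.shape,bool);w[y0:y0+16,228:246]=1
    b=max(blobs(w&((H<6)|(H>172))&(S>130)),key=lambda b:b[1])
    q=np.argwhere(b[2])[:,::-1];print(f,b[:2],q.min(0),q.max(0),onz(p,(q.min(0)+q.max(0))/2,.052))
E
```

```text
s2 (array([236.35, 220.83]), np.int32(84)) [231 216] [241 225] [0.59300146 0.00340013 0.052     ]
s5 (array([235.13, 211.09]), np.int32(70)) [230 206] [240 215] [ 0.56375157 -0.00918698  0.052     ]
```

Clip moved about 32 mm. I'll pull 3 mm more for margin, ease the tip off the ring wall, and lift out.

Emit:
apply_moves(series=[[0.15, 0, 0, 0, 0, 0, 0], [0.3, 0, 0, 0, 0, 0, 0], [0.3, 0, 0, 0, 0, 0, 0], [0.1, 0, 0, 0, 0, 0, 0], [-0.1, 0, 0, 0, 0, 0, 0]])

```text
time: 10.48
position: [0.4817, -0.0389, 0.087]
tool_rot: [-0.18, 0.984, 0.0, -0.0]
ft_force: [-0.0, -0.3, -0.4]
grip_width: 0.0133
```

Emit:
apply_moves(series=[[0, 0, -0.2, 0, 0, 0, 0], [0, 0, -0.6, 0, 0, 0, 0], [0, 0, -1.2, 0, 0, 0, 0], [0, 0, -1.8, 0, 0, 0, 0], [0, 0, -2.5, 0, 0, 0, 0]])

```text
time: 10.9
position: [0.4816, -0.0389, 0.1128]
tool_rot: [-0.18, 0.984, 0.0, 0.0]
ft_force: [-0.0, 0.1, -0.1]
grip_width: 0.0134
```

Emit:
apply_moves(series=[[0, 0, -1, 0, 0, 0, 0], [0, 0, -2, 0, 0, 0, 0], [0, 0, -2, 0, 0, 0, 0]])

```text
time: 11.15
position: [0.4828, -0.0392, 0.1342]
tool_rot: [-0.18, 0.984, -0.001, 0.002]
ft_force: [-1.1, -0.7, -0.4]
grip_width: 0.0134
```

```bash
python3 - <<'E'
from h import *
im=robot.camera('scene')[...,::-1].copy();cv2.imwrite('pics/s6.png',im)
o=robot.get_obs();M=R.from_quat(o['tool_rot']).as_matrix();print(o['position'],o['ft_force'],np.degrees(np.arctan2(M[1,0],M[0,0])))
tip=o['position']-.088*M[:,0]+.038*M[:,2];print('tip',tip,proj(robot.camera_params('scene'),tip))
p=robot.camera_params('scene')
H,S,V=hsv(im);w=np.zeros(H.shape,bool);w[199:217,228:246]=1
b=max(blobs(w&((H<6)|(H>172))&(S>130)),key=lambda b:b[1])
q=np.argwhere(b[2])[:,::-1];print(b[:2],q.min(0),q.max(0),onz(p,(q.min(0)+q.max(0))/2,.052))
cv2.imwrite('pics/c6.png',cv2.resize(im[165:245,190:294],(780,600),interpolation=2))
E
```

```text
[ 0.48244387 -0.03914865  0.13337327] [ 0.02848613 -0.11016927 -0.42846445] -159.25446515729897
tip [ 0.5648538  -0.00801605  0.09559278] [[234.86369002 197.59105266]]
(array([235.33, 210.06]), np.int32(85)) [230 206] [240 214] [ 0.56221427 -0.00972134  0.052     ]
```

View pics/c6.png

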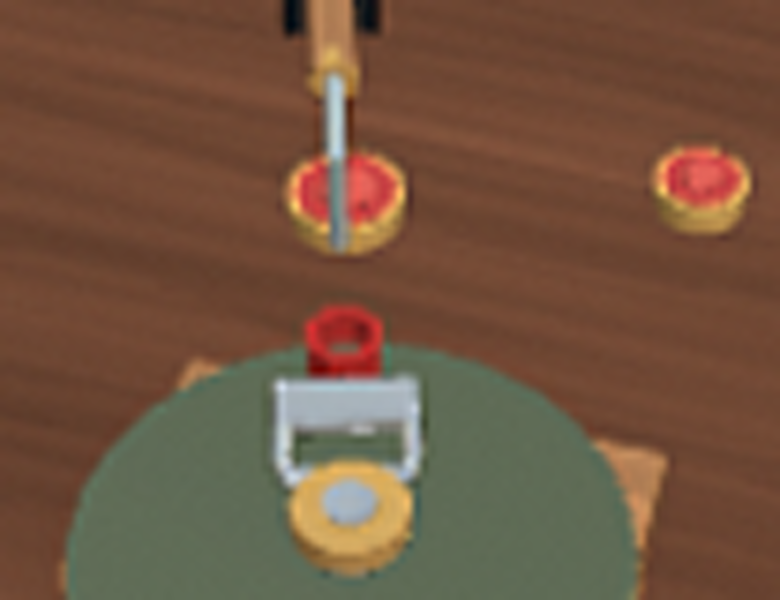

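The clip lies flat off the spindle, ring at about (236,210), tip free. Returning the pick.

Emit:
apply_moves(series=[[0, 0, 0, 0, 0, 7, 0], [0, 0, 0, 0, 0, 14, 0], [0, 0, 0, 0, 0, 21, 0], [0, 0, 0, 0, 0, 28, 0], [0, 0, 0, 0, 0, 34, 0]])

```text
time: 11.62
position: [0.4813, -0.0388, 0.1317]
tool_rot: [0.118, 0.993, 0.0, -0.0]
ft_force: [0.0, 0.2, -0.6]
grip_width: 0.0132
```

Emit:
apply_moves(series=[[0, 0, 0, 0, 0, 5, 0], [0, 0, 0, 0, 0, 5, 0]])

```text
time: 11.78
position: [0.4813, -0.0388, 0.1317]
tool_rot: [0.159, 0.987, 0.0, -0.0]
ft_force: [0.0, -0.2, -0.2]
grip_width: 0.0137
```

Emit:
apply_moves(series=[[1.2, 3.2, 0, 0, 0, 0, 0], [2.4, 6.4, 0, 0, 0, 0, 0], [3.6, 9.7, 0, 0, 0, 0, 0], [4.8, 13, 0, 0, 0, 0, 0], [6, 16.2, 0, 0, 0, 0, 0]])

```text
time: 12.2
position: [0.475, 0.1352, 0.1318]
tool_rot: [0.158, 0.987, -0.0, -0.0]
ft_force: [-0.6, -0.6, -0.6]
grip_width: 0.0133
```

Emit:
apply_moves(series=[[1.2, 3.3, 0, 0, 0, 0, 0], [2.4, 6.6, 0, 0, 0, 0, 0], [3.6, 10, 0, 0, 0, 0, 0], [4.8, 13.2, 0, 0, 0, 0, 0], [6, 16.3, 0, 0, 0, 0, 0]])

```text
time: 12.62
position: [0.469, 0.3092, 0.1318]
tool_rot: [0.157, 0.988, -0.0, -0.0]
ft_force: [-0.1, 0.3, -1.3]
grip_width: 0.0133
```

Emit:
apply_moves(series=[[0, 0, 0, 0, 0, 0, 0], [0, 0, 0, 0, 0, 0, 0], [0, 0, 0, 0, 0, 0, 0]])

```text
time: 12.87
position: [0.4688, 0.3068, 0.1316]
tool_rot: [0.158, 0.987, -0.001, -0.001]
ft_force: [0.4, -0.3, 0.3]
grip_width: 0.0131
```

```bash
python3 - <<'E'
from h import *
o=robot.get_obs();M=R.from_quat(o['tool_rot']).as_matrix();print(o['time'],o['position'],np.degrees(np.arctan2(M[1,0],M[0,0])))
d=np.array([.4693,.3077,.0505])-o['position'];print('cm in tool',M.T@d*100)
E
```

```text
12.8667 [0.46879925 0.30681887 0.13156925] 161.8586608727617
cm in tool [-0.02825589  0.11111545  8.10674775]
```

Emit:
apply_moves(series=[[0, 0.1, 2, 0, 0, 0, 0], [0, 0.1, 4, 0, 0, 0, 0], [0, 0.1, 6, 0, 0, 0, 0], [0, 0.1, 7, 0, 0, 0, 0], [0, 0.1, 7.6, 0, 0, 0, 0]])

```text
time: 13.28
position: [0.4691, 0.3064, 0.0546]
tool_rot: [0.159, 0.987, -0.001, -0.001]
ft_force: [0.3, 0.5, -0.6]
grip_width: 0.0135
```

Emit:
apply_moves(series=[[0, 0, 0.3, 0, 0, 0, 0], [0, 0, 0.5, 0, 0, 0, 0], [0, 0, 0.5, 0, 0, 0, 0], [0, 0, 0.5, 0, 0, 0, 0]])

```text
time: 13.62
position: [0.4704, 0.3084, 0.0518]
tool_rot: [0.159, 0.987, 0.0, 0.001]
ft_force: [0.0, -0.5, 0.1]
grip_width: 0.0137
```

Emit:
apply_moves(series=[[0, 0, 0, 0, 0, 0, 0.15], [0, 0, 0, 0, 0, 0, 0.3], [0, 0, 0, 0, 0, 0, 0.5], [0, 0, 0, 0, 0, 0, 0.6], [0, 0, 0, 0, 0, 0, 0.6]])

```text
time: 14.03
position: [0.4699, 0.3084, 0.0513]
tool_rot: [0.159, 0.987, 0.0, 0.0]
ft_force: [0.2, -0.4, 0.2]
grip_width: 0.0326
```

Emit:
apply_moves(series=[[0, 0, 0, 0, 0, 0, 0.6], [0, 0, 0, 0, 0, 0, 0.6]])

```text
time: 14.2
position: [0.4698, 0.3083, 0.0511]
tool_rot: [0.159, 0.987, 0.0, 0.0]
ft_force: [0.3, -0.4, 0.6]
grip_width: 0.045
```

Emit:
apply_moves(series=[[0, 0, -1, 0, 0, 0, 0.6], [0, 0, -3, 0, 0, 0, 0.6], [0, 0, -6, 0, 0, 0, 0.6], [0, 0, -9, 0, 0, 0, 0.6], [0, 0, -12, 0, 0, 0, 0.6]])

```text
time: 14.62
position: [0.4694, 0.3081, 0.1727]
tool_rot: [0.159, 0.987, -0.0, -0.0]
ft_force: [0.1, 0.1, 0.3]
grip_width: 0.0519
```

Emit:
apply_moves(series=[[4, 0, -2, 0, 0, 0, 0.6], [6, 0, -4, 0, 0, 0, 0.6], [8, 0, -6, 0, 0, 0, 0.6], [8, 0, -6, 0, 0, 0, 0.6]])

```text
time: 14.95
position: [0.3915, 0.3348, 0.2352]
tool_rot: [0.157, 0.988, 0.002, 0.001]
ft_force: [-0.9, 0.4, -0.0]
grip_width: 0.0521
```

```bash
python3 - <<'E'
from h import *
a=robot.camera('top')[...,::-1].copy();b=robot.camera('scene')[...,::-1].copy()
cv2.imwrite('pics/t7.png',a);cv2.imwrite('pics/s7.png',b)
o=robot.get_obs();print(o['time'],o['position'])
x=cv2.resize(a[115:240,125:300],(400,286),interpolation=2);y=cv2.resize(b[180:260,325:437],(400,286),interpolation=2)
z=cv2.resize(cv2.imread('pics/scene0.png')[180:260,325:437],(400,286),interpolation=2);w=cv2.resize(cv2.imread('pics/top0.png')[115:240,125:300],(400,286),interpolation=2)
cv2.imwrite('pics/c7.png',np.vstack([np.hstack([w,z]),np.hstack([x,y])]))
E
```

```text
15.05 [0.39393888 0.33375592 0.23237882]
```

View pics/c7.png

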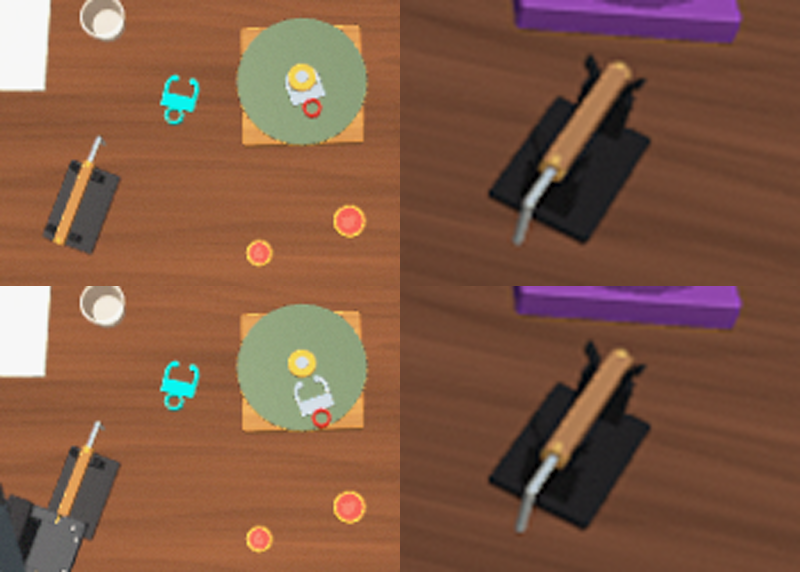

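```bash
python3 - <<'E'
from h import *
p=robot.camera_params('top');ps=robot.camera_params('scene')
H,S,V=hsv(cv2.imread('pics/t7.png'));w=np.zeros(H.shape,bool);w[150:185,240:285]=1
b=max(blobs(w&((H<6)|(H>172))&(S>130)),key=lambda b:b[1]);e=onz(p,b[0],.057);e0=np.array([.5982,.0047,.057]);print('eye',e,'moved',np.hypot(*(e-e0)[:2]))
for f in('scene0','s7'):
    H,S,V=hsv(cv2.imread(f'pics/{f}.png'));w=np.zeros(H.shape,bool);w[193:236,360:394]=1
    b=max(blobs(w&(H>8)&(H<28)&(S>90)&(V>150)&(V<256)),key=lambda b:b[1]);print(f,b[:2])
robot.hand_in()
E
```

```text
eye [ 0.56570589 -0.0081839   0.057     ] moved 0.034955142550614195
scene0 (array([376.96, 212.12]), np.int32(212))
s7 (array([377.47, 212.54]), np.int32(209))
the job is handed in; nothing more can be done
```

I pried the clip off the spindle with the pick, left it lying flat on the green disc, laid the pick back in its cradle, let go and handed the job in. The clock stood at about 15 s of the 48 s allowed.

- **Hooking and pulling:** I hooked the red eye and pulled the clip along its own -x. The pull force rose to about 8 N and dropped to zero when it snapped off. Only the pick's tip touched the clip.
- **Clip at the end:** The top camera puts the eye about 35 mm from where it started. Assuming the clip did not turn, that is its origin's distance from the spindle's axis, inside the 24–80 mm limit. The scene camera gave about 33 mm. I judged that it lies flat from the pictures and did not measure the angle.
- **Pick at the end:** In the scene camera the handle's middle is within about 0.7 pixel (1–2 mm) of where it first lay, and it sits in both notches. I compared it with its starting pose and did not measure it against the cradle seat itself.
- **Everything else:** The two casts, the glass and the turquoise clip look unmoved in before and after crops. I did not re-check the brush and magnifier, but the arm stayed away from them. The gripper was about 18 cm above the pick and touching nothing.

No check failed. The two cameras agreed to within 2 mm on how far the clip moved.

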